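Seat a pump cover on its dowel pins and swing the clamp over it

ROBOT

A 7-joint arm with a two-finger parallel gripper is mounted at the origin on a cart in front of the work surface, level with it; the furniture and walls round the work are solid. World frame = base frame: x ahead of the robot, y to its left, z up, the work surface at z = 0. Lengths are in m, angles in rad, forces in N, time in s.
With the tool pointing down it reaches from about 0.35 to 0.9 m from the base axis. Payload 19.9 kg.
Tool frame: the origin (TCP) lies at the very end of the fingers, on their centre line; the grasp point (between the pads) lies 19 mm behind it (env.grasp_offset is the distance from the TCP to the grasp point, in m); y points along the fingers, z is the direction in which the jaws open and shut, and the axes are right-handed (so a half turn about y gives the same grasp; the last joint's range is limited). The gripper opens to 94 mm and grips with 3 to 60 N. Pads are 16 mm wide; open, the fingers measure 119 mm over their backs; the gripper's body (75 mm by 177 mm) begins 78 mm behind the grasp point.
Start: joints at [1.282, 0.417, -0.01, 1.614, 0.005, 1.111, -0.053], TCP at [0.153, -0.606, 0.205] pointing down, gripper open.
Joint ranges: [-2.81, 2.81], [-0.39, 2.02], [-1.27, 1.25], [0.06, 2.57], [-1.19, 4.33], [0.19, 2], [-2.82, 2.82]. Speed limits (rad/s): [1.89, 1.89, 2.39, 2.39, 3.01, 3.01, 3.01].

INTERFACE

Orientations are given as a 3x3 rotation matrix whose columns are the frame's x, y, z axes.
In Python, from station import env gives the robot as it stands. Calls block until the motion is done:
- env.goto(position, orientation): joint-space move of the TCP to a pose.
- env.line_to(position, rot=None, rate=0.15): straight line of the TCP; rot=None keeps the orientation; rate is the mean speed in m/s.
- env.move_j(angles): joint-space move.
- env.gripper_to(opening, f_grip=None): finger opening in m; f_grip is the grip in N (None keeps the last); returns when the fingers have stopped.
- env.hold(seconds).
- env.ik(position, orientation): joint angles nearest the present ones, or None.
- env.get_image(name): name is "side" or "top" or "wrist"; returns the picture (420x560x3 uint8, blue, green, red); there is no depth.
- env.calibration(name): a dict with "intrinsics" (3x3 intrinsics, pixels), "R" (3x3) and "t" (3): a world point X has camera coordinates R X + t; the wrist camera has in their place "T_tool_cam" (4x4, takes a point from camera to tool coordinates, whose origin is the TCP and whose axes are the tool frame's). Camera axes: x right, y down, z forward; pixel columns grow to the right and rows downward; lengths in m; the calibration is good to about 2 mm. A picture is of the moment at which its call begins: read the wrist's pose just before it. calibration takes no time and is no camera call.
A pose or a line that the arm cannot do raises env.MotionError and nothing moves.
- env.finish_job(): hands the job in, once; it reports no verdict.
Trained networks look in the newest picture that a camera, given by its name, has taken for a name from the list of things; names that differ only in an ending like _2 or _b are one class to them, and where a whole thing is asked for, a point or a joint stands for the part that bears it (a point fixed in the world has none). Each returns a list of dicts, best first, with "p" (0 to 1); they miss things now and then, are a little off and sometimes report something else, mostly with a low value. They report only what shows in the picture. A call takes as long as a camera call. They do not tell look-alikes from the thing itself.
- env.find_in(camera, thing): "location" ([x, y, z] in m, in world coordinates, good to about 4 mm: the middle of the surface that is visible of it).
- env.silhouettes(camera, thing): "mask" (420x560 bool, what is visible of it).
- env.mark_of(camera, thing): "location" ([x, y, z] in m, in world coordinates, good to about 4 mm: a listed point, or the origin of a listed thing).
Readings, each from a call of its own:
- env.read_t(): time.
- env.read_qpos(): joint angles.
- env.read_qd(): joint speeds.
- env.read_tau(): joint torques, N m.
- env.read_eef_pos(): TCP position.
- env.read_orientation(): TCP orientation.
- env.read_contact_force(): force on the tool from outside, world axes, zero at the start.
- env.read_moment(): the same for the moment, N m.
- env.read_opening(): finger opening in m.
Only numpy, scipy, OpenCV 4.12 (cv2) and the standard library are available. Lean on these libraries where they do the work, as an engineer would, in place of code of your own. Each camera call takes 0.05 s, during which the arm holds its last target.

TASK

The aluminium pump cover lies cocked on top of the fixture's two dowel pins, short of its place. Nudge it sideways by its edges, without touching the boss in its middle and without picking it up, until both its end holes drop over the pins and it lies flat on the fixture; then push the swing clamp round until it stops over the cover's corner, and leave it so. Leave the grease tin, the injector and the spring beside the fixture where they are.

Things in the scene. Friction and masses are not known exactly. Their poses are not given: they have to be found in the camera images.
- fixture: fixed pressing fixture: grey flange 196 x 268 x 9 mm carrying a dark machined pad 172 (x) x 246 (y) mm, its flat top face 22 mm above the table. Origin: centre of the underside. At yaw 0 its x points away from the robot, y to the robot's left; yawed up to 0.25 rad. A white scribed outline (84 x 130 mm, centred at fixture x = +8, y = 0 mm) shows where the seated cover lies
- cover: loose aluminium plate 84 (x) x 130 (y) x 8 mm, corners R10, with a boss in the middle; 0.25 to 0.4 kg. Origin: centre of the underside; seated, its axes agree with the fixture's and its underside is on the face. Starts 14 to 26 mm short (fixture -x), up to 8 mm aside (y), turned up to 0.12 rad, resting on both pin tips and its near long edge
- hole_left (a point): centre of the cover's left dowel hole (14 mm across, through) at the underside; cover frame x = 0, y = +50 mm
- hole_right (a point): the same for the right dowel hole; cover frame x = 0, y = -50 mm
- pin_left (a point): foot of the left dowel pin, at the height of the fixture face; fixture frame x = +8, y = +50 mm. The pin is 12 mm across, stands 7 mm proud and tapers over its upper 4 mm to a flat tip 6 mm across, so that it catches a hole some 3 mm out of line
- pin_right (a point): the same for the right dowel pin; fixture frame x = +8, y = -50 mm
- clamp_pivot (a point): axis of the swing clamp at mid height of its strap, in the fixture's near left corner: fixture frame x = -66, y = +102 mm, 37 mm above the table. A collar of radius 10.5 mm carries the strap there; the screw head on top ends 50 mm above the table
- clamp_knob (a point): middle of the black thumbscrew knob (21 mm across, 24.5 to 36.5 mm above the fixture face) on the free end of the clamp's strap, 66 mm from the pivot. The strap is a bright steel bar 18 mm wide, its underside 10.5 mm and its top 19.5 mm above the face, so it passes 2.5 mm over the seated cover
- clamp (a joint): turn of the swing clamp in rad: at 0 the strap points along fixture +y (away from the cover); it grows clockwise seen from above (through fixture +x) and stops at 2.4, the knob over the seated cover's near left corner. Starts between 0 and 0.5; light friction (under 1 N at the knob), stays where it is left
- grease_tin_1: loose yellow and black grease tin, 68 mm across, 60 mm high, standing on the table beside the fixture; to be left alone. Origin: centre of the underside
- injector_3: loose silver fuel injector, 62 x 123 x 23 mm, lying on the table; to be left alone. Origin: centre of the underside
- spring_1: loose black valve spring, 32 mm across, 45 mm high, standing on the table; to be left alone. Origin: centre of the underside
- boss: the cover's round boss with its brass bushing, part of the cover: 45 mm across, rising from the plate's top to 21.5 mm above the cover's underside; not to be touched. Origin: that of the cover
Mind the look-alikes: they are no part of the job. What is shaped like the cover but orange is not meant.

How it is judged:
By the outcome, as a careful person would: the job done as asked, in the order asked, and still so for the second after the job is handed in, with the robot touching nothing.
It also fails if it takes over 72 s, if anything falls off the work surface, if the arm or the gripper's body presses on something with over 40 N, if the wrist force passes 120 N, or if a joint passes its speed limit or range.

## Working session

There is one attempt and no reset: what is moved stays moved. The work goes in short steps, each a Python script; the robot and the scene stay as the last script left them, time stands still between calls to the robot, and variables do not carry over. Pictures are saved under pics/ and viewed, and the job is handed in when it is done.

```bash
ls; mkdir -p pics; python3 - <<'E'
from station import env
import cv2
for c in ("side","top"):
    im=env.get_image(c); cv2.imwrite(f"pics/{c}0.png",im)
    cal=env.calibration(c); print(c,cal)
    for th in ("cover","hole_left","hole_right","pin_left","pin_right","clamp_pivot","clamp_knob","fixture","boss","grease_tin_1","injector_3","spring_1"):
        print(th,[(d["location"].round(4) if hasattr(d["location"],'round') else d["location"],round(d["p"],2)) for d in env.mark_of(c,th)][:3])
print(env.read_t(),env.read_orientation())
E
```

```text
pics
side {'intrinsics': array([[529.9776404 ,   0.        , 272.11005275],
       [  0.        , 529.9776404 , 213.73349236],
       [  0.        ,   0.        ,   1.        ]]), 'R': array([[-0.30064041,  0.95373289,  0.00298761],
       [ 0.8099518 ,  0.25696851, -0.52720514],
       [-0.50358061, -0.15607935, -0.84973279]]), 't': array([ 0.16002441, -0.43314914,  1.44535993])}
cover [([0.4135, -0.2562, 0.0011], 0.81), ([0.5577, 0.0595, 0.0263], 0.7), ([0.5621, 0.1083, 0.0229], 0.67)]
hole_left [([0.4028, -0.2057, 0.0009], 0.97), ([0.5428, 0.1043, 0.0245], 0.93)]
hole_right [([0.4326, -0.3079, 0.0016], 0.83), ([0.57, 0.01, 0.026], 0.64), ([0.5654, 0.1067, 0.0253], 0.28)]
pin_left [([0.5639, 0.1068, 0.0214], 0.77), ([0.5574, 0.0578, 0.0283], 0.57), ([0.5726, 0.0095, 0.0266], 0.24)]
pin_right [([0.584, 0.0187, 0.0241], 0.64)]
clamp_pivot [([0.4802, 0.1478, 0.0382], 0.64), ([0.5443, -0.1516, 0.0017], 0.46), ([0.5536, 0.0596, 0.0225], 0.41)]
clamp_knob [([0.4863, 0.2137, 0.0521], 0.66), ([0.5596, 0.0573, 0.0269], 0.57)]
fixture [([0.5676, 0.061, 0.0021], 0.86)]
boss [([0.4165, -0.2527
[... 803 characters left out ...]
t [([0.5717, 0.011, 0.0276], 0.8), ([0.4309, -0.2991, -0.0049], 0.56)]
pin_left [([0.562, 0.1135, 0.0203], 0.63)]
pin_right [([0.5837, 0.012, 0.0213], 0.6)]
clamp_pivot [([0.4819, 0.1523, 0.0307], 0.62)]
clamp_knob [([0.4878, 0.2147, 0.0524], 0.71)]
fixture [([0.565, 0.0645, 0.0022], 0.67)]
boss [([0.5537, 0.0559, 0.0277], 0.71), ([0.4172, -0.2511, -0.0006], 0.62)]
grease_tin_1 [([0.5435, -0.1514, -0.0057], 0.76), ([0.5655, 0.065, 0.0026], 0.25)]
injector_3 [([0.6485, -0.1692, -0.0037], 0.61)]
spring_1 [([0.5697, 0.2511, 0.0005], 0.46)]
1.3 [[-9.69454291e-01 -6.18833779e-05  2.45272040e-01]
 [-2.45272044e-01  7.11268629e-05 -9.69454289e-01]
 [ 4.25476754e-05 -9.99999996e-01 -8.41325051e-05]]
```

View pics/side0.png

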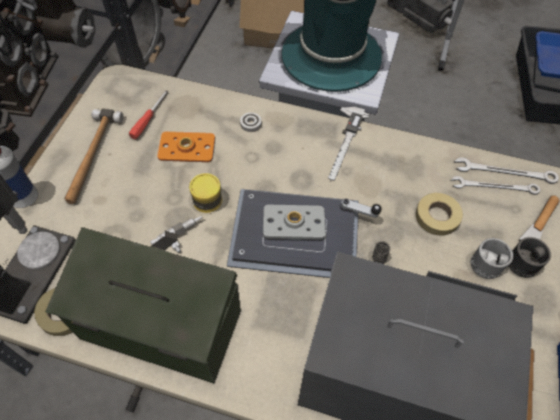

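View pics/top0.png

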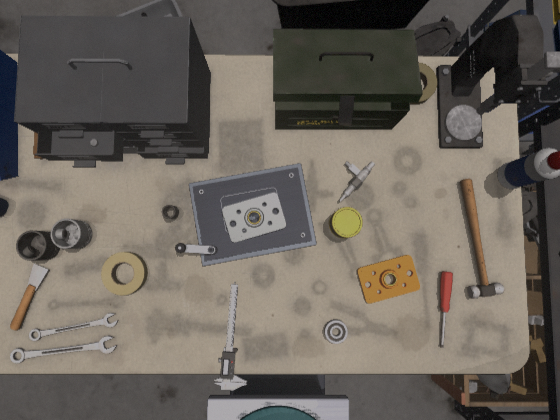

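```bash
cat > h.py <<'E'
import numpy as np, cv2
from station import env
def R(yaw,flip=False):
    c,s=np.cos(yaw),np.sin(yaw); f=-1 if flip else 1
    return np.array([[f*c,0,-f*s],[f*s,0,f*c],[0,-1,0]],float)
class Fx:
    def __init__(s,x,y,yaw): s.o=np.array([x,y]); s.yaw=yaw; c,n=np.cos(yaw),np.sin(yaw); s.M=np.array([[c,-n],[n,c]])
    def w(s,p): return np.r_[s.M@np.array(p[:2],float)+s.o, p[2]]
    def f(s,p): return np.r_[s.M.T@(np.array(p[:2])-s.o), p[2]] if len(p)>2 else s.M.T@(np.array(p)-s.o)
def project(P,K,Rm,t):
    P=np.atleast_2d(P); c=P@Rm.T+t; u=c@K.T; return u[:,:2]/u[:,2:]
def backproj(uv,z,K,Rm,t):
    uv=np.atleast_2d(uv); d=np.c_[uv,np.ones(len(uv))]@np.linalg.inv(K).T@Rm; o=-Rm.T@t
    k=(z-o[2])/d[:,2]; return o+k[:,None]*d
def wristcal(pos,ori):
    cal=env.calibration("wrist"); T=np.asarray(cal["T_tool_cam"])
    Rw=ori@T[:3,:3]; tw=ori@T[:3,3]+pos
    return np.asarray(cal["intrinsics"]),Rw.T,-Rw.T@tw
E
python3 - <<'E'
from h import *
cal=env.calibration("wrist"); print(cal["intrinsics"]); print(np.round(cal["T_tool_cam"],4))
for yaw in (0.22,):
  for fl in (0,1):
    for p in ([0.5,0.06,0.3],[0.52,0.07,0.03]): print(fl,p,env.ik(np.array(p),R(yaw,fl)))
print(env.read_qpos())
im=cv2.imread("pics/top0.png"); cv2.imwrite("pics/top0z.png",cv2.resize(im[150:280,150:330],None,fx=4.4,fy=4.4,interpolation=cv2.INTER_CUBIC))
E
```

```text
[[336.32917284   0.         276.07017239]
 [  0.         336.32917284 212.81311738]
 [  0.           0.           1.        ]]
[[-4.000e-04  9.594e-01  2.819e-01 -8.070e-02]
 [-0.000e+00 -2.819e-01  9.594e-01 -1.791e-01]
 [ 1.000e+00  4.000e-04  2.000e-04  5.000e-04]
 [ 0.000e+00  0.000e+00  0.000e+00  1.000e+00]]
0 [0.5, 0.06, 0.3] [ 0.72195633  0.23312488 -1.04153616  1.7615535   0.21052241  1.26715381
  1.41944179]
0 [0.52, 0.07, 0.03] [ 0.51389754  0.67585543 -0.90651573  1.96879273  0.71287109  0.85278783
  1.00396087]
1 [0.5, 0.06, 0.3] [ 0.61871136  0.20004768 -0.90773602  1.76381301  0.16536788  1.2576646
 -1.68138962]
1 [0.52, 0.07, 0.03] [ 0.3134673   0.5679536  -0.62998243  1.97464208  0.48291911  0.75108334
 -1.9544215 ]
[ 1.28146721  0.41740319 -0.01025863  1.61361777  0.00468401  1.11068175
 -0.05298706]
```

View pics/top0z.png

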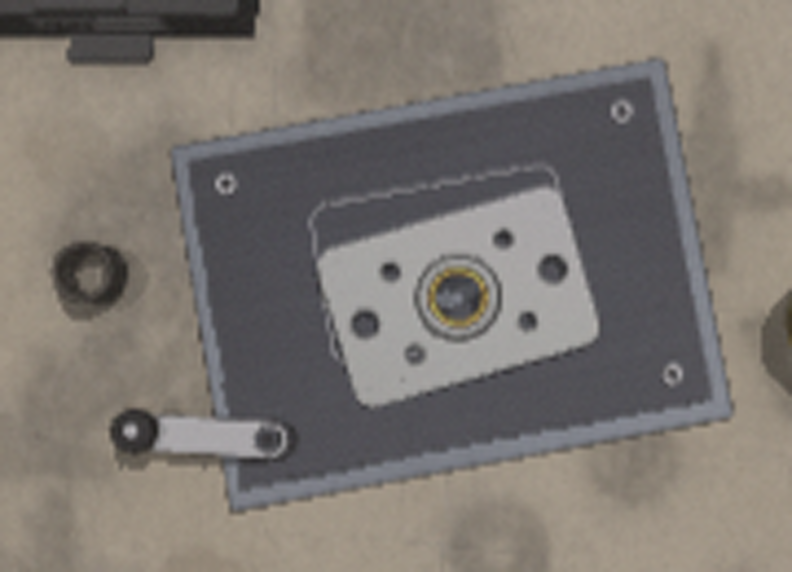

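```bash
python3 - <<'E'
from h import *
F=Fx(0.565,0.062,0.22)
env.move_j([-0.1,0.23,0,1.75,0,1.162,1.5])
print(env.read_t(),env.read_eef_pos().round(4),env.read_orientation().round(3))
p=F.w([0.045,0,0.15]);q=env.ik(p,R(0.22));print(q,F.w([-.042,0,.025]))
q2=env.ik(F.w([-.05,0,.027]),R(.22));print(q2)
if q is not None and abs(q[2])<.6:
    env.goto(p,R(0.22)); pos=env.read_eef_pos();o=env.read_orientation(); np.savez("w1.npz",pos=pos,o=o)
    cv2.imwrite("pics/w1.png",env.get_image("wrist"))
    for th in ("cover","hole_left","hole_right","pin_left","pin_right","clamp_pivot","clamp_knob","fixture"):
        print(th,[(np.round(d["location"],4),round(d["p"],2)) for d in env.mark_of("wrist",th)][:2])
print(env.read_t(),env.read_contact_force())
E
```

```text
3.925 [0.5456 0.023  0.257 ] [[ 1.    -0.001 -0.027]
 [ 0.027 -0.     1.   ]
 [-0.001 -1.    -0.   ]]
[-0.13534618  0.45228073 -0.04235786  1.69645461  0.02208898  0.99332155
  1.60528694] [0.52401231 0.05283436 0.025     ]
[-0.1263285   0.48186069 -0.03846463  2.00603852  0.02928997  0.65420439
  1.60713439]
cover [(array([0.5602, 0.0518, 0.0285]), 0.89)]
hole_left [(array([0.538 , 0.1039, 0.0317]), 0.78), (array([ 0.5713,  0.2481, -0.0025]), 0.56)]
hole_right [(array([0.5697, 0.0063, 0.0265]), 0.86), (array([ 0.6511, -0.1643, -0.0019]), 0.62)]
pin_left []
pin_right [(array([0.5831, 0.0132, 0.0222]), 0.73), (array([0.543 , 0.1036, 0.0323]), 0.47)]
clamp_pivot [(array([0.4814, 0.1476, 0.0345]), 0.8)]
clamp_knob [(array([0.4879, 0.2163, 0.051 ]), 0.78)]
fixture [(array([ 0.5609,  0.0604, -0.0018]), 0.76)]
4.9667 [ 0.91623912 -0.72535496 -0.79789635]
```

View pics/w1.png

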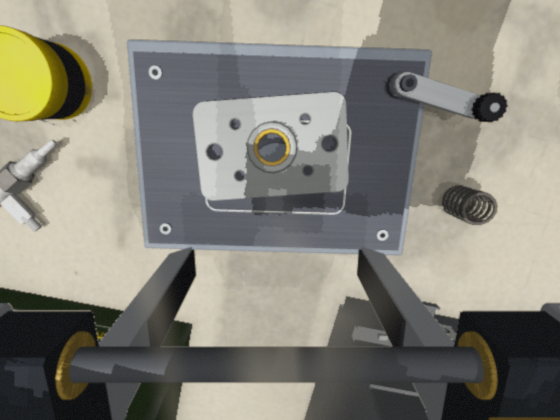

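```bash
python3 - <<'E'
import cv2
im=cv2.imread("pics/w1.png")
cv2.imwrite("pics/w1a.png",cv2.resize(im[30:260,120:320],None,fx=2.6*1,fy=2.6,interpolation=cv2.INTER_CUBIC)[:600])
cv2.imwrite("pics/w1c.png",cv2.resize(im[80:225,180:365],None,fx=4.1,fy=4.1,interpolation=cv2.INTER_CUBIC))
cv2.imwrite("pics/w1b.png",cv2.resize(im[30:260,260:520],None,fx=2.6,fy=2.6,interpolation=cv2.INTER_CUBIC))
E
```

```text
(no output)
```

View pics/w1c.png

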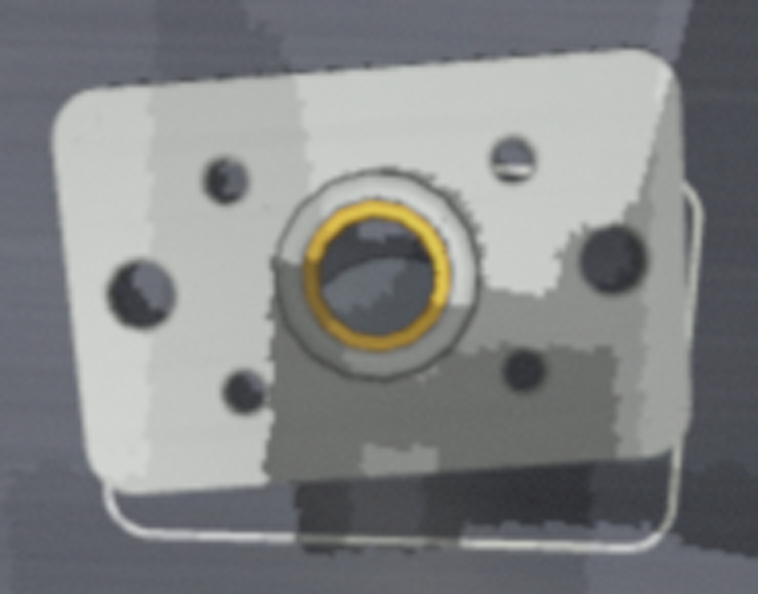

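View pics/w1b.png

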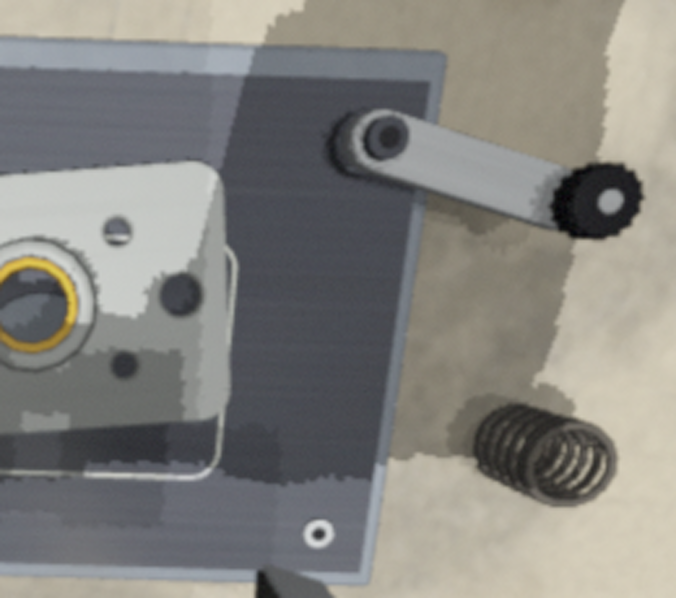

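View pics/w1a.png

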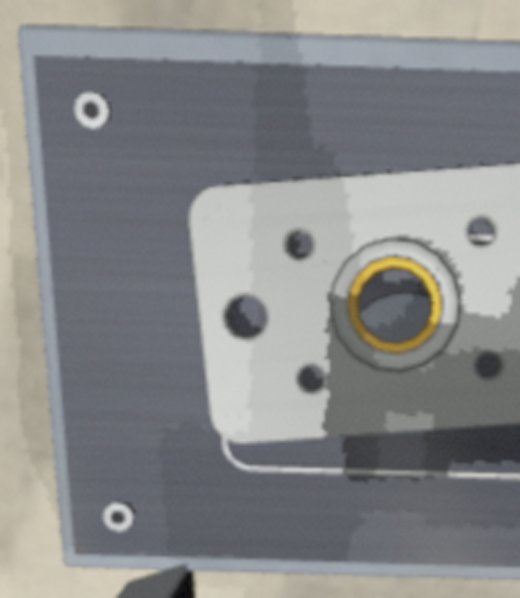

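```bash
cat > fit.py <<'E'
from h import *
from scipy.optimize import least_squares
def fitfix(K,Rm,t,corr,lines):
    def res(v,full=False):
        F=Fx(*v[:3]); r=[]
        for p,uv in corr: r+=list(project(F.w(p),K,Rm,t)[0]-uv)
        for z,ax,val,uv in lines:
            P=F.f(backproj(uv,z,K,Rm,t)[0]); r.append((P[ax]-val)*1100)
        return np.array(r)
    s=least_squares(res,[.565,.062,.22],loss="soft_l1"); return s.x,res(s.x)
E
python3 - <<'E'
from fit import *
w=np.load("w1.npz");K,Rm,t=wristcal(w["pos"],w["o"])
corr=[((-.086,-.123,.022),(134.2,51.9)),((.086,-.123,.022),(148.1,242.7)),((-.086,.123,.022),(424.6,61.5)),((.086,.123,.022),(399.2,250.4)),
((-.098,-.134,.009),(127.7,40.4)),((.098,-.134,.009),(145.4,247.7)),((-.098,.134,.009),(430.8,51.2)),((.098,.134,.009),(402.3,254.2))]
lines=[(.022,0,.05,(219,210)),(.022,0,.05,(336.1,213.9)),(.022,1,.065,(350,136.1)),(.022,1,.065,(344.9,199.5)),(.022,1,-.065,(206.3,200.7))]
x,r=fitfix(K,Rm,t,corr,lines);print(x,r.round(1))
F=Fx(*x)
for n,uv,z in [("hl",(329.5,143.4),.0347),("hr",(214.4,151.5),.0347),("ncL",(180+655/4.1,80+48/4.1),.031),("ncR",(180+75/4.1,80+88/4.1),.031)]:
    P=backproj(uv,z,K,Rm,t)[0];print(n,P.round(4),(F.f(P)*1000).round(1))
for n in [(-.066,.102)]: print(project(F.w([*n,.05]),K,Rm,t))
P=backproj((260+600/2.6,30+200/2.6),.0585,K,Rm,t)[0]; print("knob",P,F.f(P)*1000)
P=backproj((260+385/2.6,30+137/2.6),.05,K,Rm,t)[0]; print("pivot",P,F.f(P)*1000)
# top cam check
c=env.calibration("top");
for n,uv in [("fl",(150+175/4.4,150+148/4.4)),("fr",(150+660/4.4,150+60/4.4)),("nr",(150+733/4.4,150+415/4.4)),("nl",(150+235/4.4,150+510/4.4))]:
    print(n,(F.f(backproj(uv,.009,c["intrinsics"],c["R"],c["t"])[0])*1000).round(1))
E
```

```text
[0.56566937 0.06140517 0.18709565] [-1.1 -0.2  0.6  0.8  1.3  0.1 -0.6  0.4 -2.5 -1.7 -2.   1.7  3.5 -2.
  1.   2.7 -0.4  0.  -0.2  0.4 -0.3]
hl [0.5408 0.1024 0.0347] [-16.8  44.9  34.7]
hr [0.5691 0.0066 0.0347] [ -6.8 -54.4  34.7]
ncL [0.498  0.1004 0.031 ] [-59.3  50.9  31. ]
ncR [ 0.5313 -0.0141  0.031 ] [-47.8 -67.8  31. ]
[[410.3945805   83.18158497]]
knob [0.48611473 0.21236867 0.0585    ] [-50.08618074 163.12661744  58.5       ]
pivot [0.48189948 0.14747055 0.05      ] [-66.29930307 100.14512068  50.        ]
fl [ 96.  130.1   9. ]
fr [  96.  -131.4    9. ]
nr [ -96.5 -133.6    9. ]
nl [-97.4 130.6   9. ]
```

```bash
cat >> h.py <<'E'
F=Fx(0.56567,0.0614,0.187); RF=R(0.187)
def go(x,y,z,rate=None):
    p=F.w([x/1000,y/1000,z/1000])
    if rate is None: env.goto(p,RF)
    else: env.line_to(p,RF,rate)
def st(tag=""):
    print(tag,"t",round(env.read_t(),2),"fix",(F.f(env.read_eef_pos())*1000).round(1),"Ff",np.r_[F.M.T@env.read_contact_force()[:2],env.read_contact_force()[2]].round(1))
def look(n,x=45,y=0,z=150):
    go(x,y,z); env.hold(0.1); pos=env.read_eef_pos();o=env.read_orientation()
    np.savez(n+".npz",pos=pos,o=o); im=env.get_image("wrist"); cv2.imwrite(f"pics/{n}.png",im)
    cv2.imwrite(f"pics/{n}c.png",cv2.resize(im[70:230,170:375],None,fx=3.75,fy=3.75,interpolation=cv2.INTER_CUBIC)); return im
E
python3 - <<'E'
from h import *
env.gripper_to(0.060)
print("op",env.read_opening())
go(-84,-3,80); st("hov")
go(-84,-3,24,0.1); st("down")
for x in (-70,-66,-62,-58,-54,-51):
    go(x,-3,24,0.03); st()
go(-62,-3,24,0.1); go(-62,-3,80,0.15); st("up")
env.gripper_to(0.0)
look("w2"); st()
E
```

```text
op 0.05995283284996868
hov t 6.31 fix [-83.6  -3.   80.4] Ff [ 0.7 -0.2  0. ]
down t 7.02 fix [-83.6  -3.   24.2] Ff [0.6 0.2 0.4]
 t 7.63 fix [-70.1  -3.   24. ] Ff [-0.3  0.1  0.5]
 t 7.92 fix [-65.9  -3.   24. ] Ff [-0.  -0.4 -0.5]
 t 8.2 fix [-61.8  -3.   24. ] Ff [-0. -0.  1.]
 t 8.48 fix [-57.8  -3.   24. ] Ff [-0.2 -0.1 -0.7]
 t 8.77 fix [-53.7  -3.   24. ] Ff [ 0.3  0.6 -0.5]
 t 9.02 fix [-50.8  -3.1  24. ] Ff [-1.3  0.4 -1.5]
up t 9.8 fix [-62.   -3.   79.7] Ff [-0.3  0.9 -0.7]
 t 11.52 fix [ 4.380e+01 -1.000e-01  1.492e+02] Ff [0.5 0.4 0.1]
```

View pics/w2c.png

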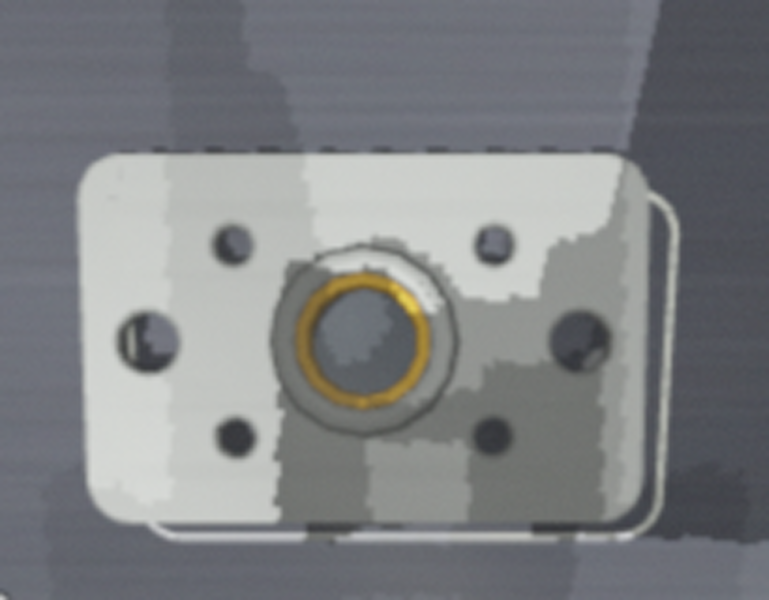

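```bash
python3 - <<'E'
from h import *
w=np.load("w2.npz");K,Rm,t=wristcal(w["pos"],w["o"])
c=lambda u,v:(170+u/3.75,70+v/3.75)
for n,uv,z in [("hl",c(579,341),.0347),("hr",c(148,341),.0347),("near",c(360,153),.031),("far",c(360,523),.041),("R",c(82,350),.035),("L",c(648,350),.035),("farline",c(400,537),.022),("leftline",c(665,450),.022)]:
    P=backproj(uv,z,K,Rm,t)[0];print(n,(F.f(P)*1000).round(1))
E
```

```text
hl [-1.2 41.4 34.7]
hr [ -1.2 -58.6  34.7]
near [-43.   -9.2  31. ]
far [40.9 -9.6 41. ]
R [  0.9 -74.   35. ]
L [ 0.8 57.5 35. ]
farline [50.  -0.1 22. ]
leftline [27.4 65.7 22. ]
```

```bash
python3 - <<'E'
from h import *
go(-1,-100,80); go(-1,-100,24.5,0.12); st("down")
for y in (-88,-84,-80,-78): go(-1,y,24.5,0.03); st()
go(-1,-88,24.5,0.1); go(-1,-88,80,0.15)
look("w3"); st()
E
```

```text
down t 12.71 fix [ -0.6 -99.5  24.7] Ff [-0.2  0.6  0.3]
 t 13.26 fix [ -0.9 -87.9  24.6] Ff [ 0.3  1.4 -0.5]
 t 13.54 fix [ -1.  -83.8  24.5] Ff [-1.1 -0.3 -0.8]
 t 13.82 fix [ -1.  -79.7  24.5] Ff [-0.   0.6  0.1]
 t 14.07 fix [ -1.  -77.8  24.5] Ff [ 0.3 -0.6 -0.7]
 t 15.55 fix [ 44.2  -1.1 148.8] Ff [-0.1 -0.8 -0.3]
```

View pics/w3c.png

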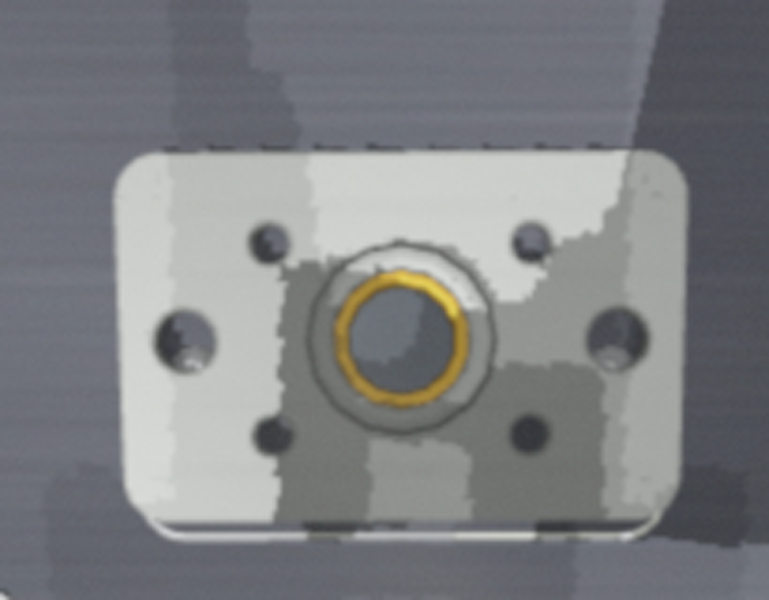

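```bash
python3 - <<'E'
from h import *
w=np.load("w3.npz");K,Rm,t=wristcal(w["pos"],w["o"])
c=lambda u,v:(170+u/3.75,70+v/3.75)
for n,uv,z in [("hl",c(617,341),.0347),("hr",c(186,341),.0347)]:
    print(n,(F.f(backproj(uv,z,K,Rm,t)[0])*1000).round(1))
env.gripper_to(0.060)
go(-66,0,80); go(-66,0,24,0.12); st("down")
go(-52,0,24,0.04)
for x in (-49,-47,-45,-44,-43,-42.3,-41.7):
    go(x,0,24,0.02); st()
    if -(F.M.T@env.read_contact_force()[:2])[0]>8: break
go(-62,0,24,0.1); go(-62,0,80,0.15)
look("w4"); st()
E
```

```text
hl [-1.  49.4 34.7]
hr [ -1.1 -50.5  34.7]
down t 17.77 fix [-65.4   0.   23.9] Ff [-0.2 -0.2 -0.7]
 t 18.57 fix [-49.  -0.  24.] Ff [ 0.1  0.  -0.1]
 t 18.82 fix [-46.8   0.   24.1] Ff [-0.5  0.8 -0.3]
 t 19.07 fix [-44.8   0.   24. ] Ff [-0.2  0.4  0.1]
 t 19.32 fix [-43.9  -0.   24. ] Ff [ 0.4 -0.7 -0.2]
 t 19.57 fix [-43.  -0.  24.] Ff [ 0.2 -0.   0.1]
 t 19.82 fix [-42.3  -0.   24. ] Ff [-0.8 -0.4 -0.4]
 t 20.07 fix [-42.   -0.   23.9] Ff [-2.   1.3  1.9]
 t 21.68 fix [ 43.7  -0.  148.7] Ff [-0.6 -0.3 -0.1]
```

View pics/w4c.png

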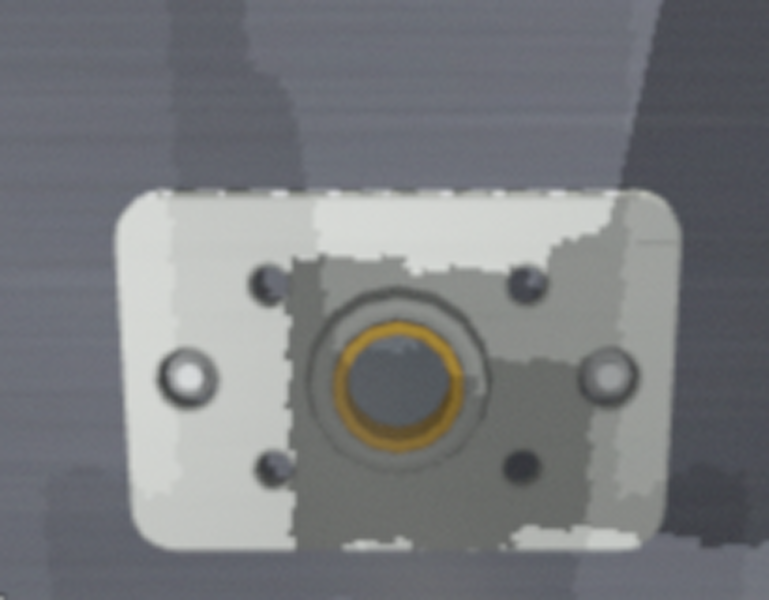

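```bash
python3 - <<'E'
from h import *
w=np.load("w4.npz");K,Rm,t=wristcal(w["pos"],w["o"])
c=lambda u,v:(170+u/3.75,70+v/3.75)
for z in (.030,.037):
  for n,uv in [("hl",c(609,377)),("hr",c(188,377)),("near",c(400,192)),("far",c(400,549)),("L30",c(675,310)),("R30",c(123,310)),("Lf",c(665,500)),("Rf",c(132,500))]:
    print(z,n,(F.f(backproj(uv,z,K,Rm,t)[0])*1000).round(1))
im=env.get_image("side"); cv2.imwrite("pics/s4.png",cv2.resize(im[170:290,210:410],None,fx=4,fy=4,interpolation=cv2.INTER_CUBIC))
E
```

```text
0.03 hl [ 7.5 49.5 30. ]
0.03 hr [  7.5 -50.3  30. ]
0.03 near [-34.8  -0.1  30. ]
0.03 far [50.2 -0.  30. ]
0.03 L30 [-8.2 64.2 30. ]
0.03 R30 [ -8.2 -64.8  30. ]
0.03 Lf [37.6 64.6 30. ]
0.03 Rf [ 37.7 -65.4  30. ]
0.037 hl [ 6.4 48.4 37. ]
0.037 hr [  6.4 -49.2  37. ]
0.037 near [-35.   -0.1  37. ]
0.037 far [48. -0. 37.]
0.037 L30 [-9.  62.7 37. ]
0.037 R30 [ -8.9 -63.3  37. ]
0.037 Lf [35.8 63.1 37. ]
0.037 Rf [ 35.9 -63.9  37. ]
```

View pics/s4.png

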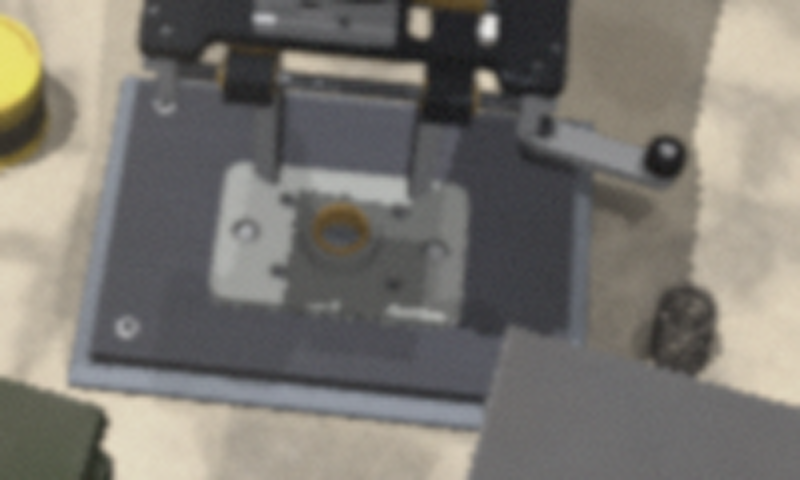

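```bash
cat >> h.py <<'E'
PV=np.array([-66.,102.])
def beh(th,r=42,gap=0.):
    d=np.array([np.sin(th),np.cos(th)]); t=np.array([np.cos(th),-np.sin(th)])
    n=9+8*abs(t[0])+12.5*abs(t[1])+gap
    return PV+r*d-n*t
E
python3 - <<'E'
from h import *
env.gripper_to(0.0)
p=beh(0.25,gap=14); print(p, beh(2.4))
go(-60,60,120); go(*p,80); go(*p,36,0.15); st("down")
for th in np.r_[np.arange(0.3,2.25,0.15),2.28,2.33,2.36,2.39,2.41,2.43]:
    go(*beh(th),36,0.08)
    if th>2.2: st(f"th{th:.2f}")
    f=F.M.T@env.read_contact_force()[:2]
    if np.linalg.norm(f)>5: print("force",th,f); break
go(*beh(th,gap=15),36,0.08); q=beh(th,gap=15); go(*q,110,0.15)
im=look("w5"); st()
E
```

```text
[-88.40075927 151.06742392] [-20.41797824  86.79642236]
down t 24.22 fix [-87.9 150.3  36.4] Ff [ 0.6 -0.2 -0.2]
th2.28 t 27.82 fix [-18.7  92.   36. ] Ff [0.6 0.6 0.3]
th2.33 t 28.07 fix [-19.3  90.2  36. ] Ff [-0.1  0.2  1.1]
th2.36 t 28.32 fix [-19.8  88.8  36. ] Ff [-0.4  0.1  1.2]
th2.39 t 28.57 fix [-20.3  87.2  36. ] Ff [0.8 1.7 0.1]
th2.41 t 28.82 fix [-20.6  86.2  36. ] Ff [-0.3  1.2  0.9]
th2.43 t 29.07 fix [-21.   85.3  36. ] Ff [ 0.4  0.7 -0.2]
 t 30.74 fix [ 44.3   1.2 149.1] Ff [-0.1  0.2  0.4]
```

View pics/w5.png

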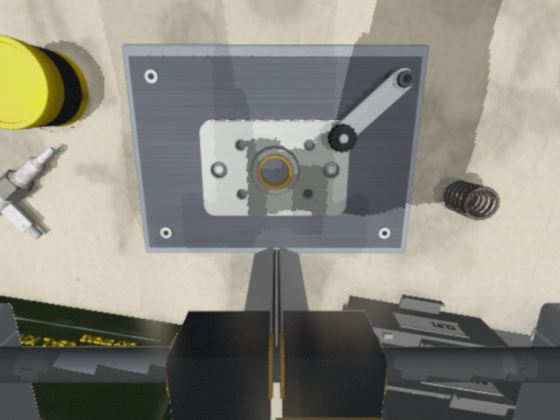

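```bash
python3 - <<'E'
from h import *
w=np.load("w5.npz");K,Rm,t=wristcal(w["pos"],w["o"])
k=F.f(backproj((343,137.5),.0585,K,Rm,t)[0])[:2]*1000;p=F.f(backproj((404,77.5),.05,K,Rm,t)[0])[:2]*1000
d=k-p;print(k,p,np.arctan2(d[0],d[1]),np.hypot(*d)); d=k-PV;print(np.arctan2(d[0],d[1]))
env.get_image("wrist")
print([(d["location"],d["p"]) for d in env.mark_of("wrist","clamp_knob")])
q=beh(2.40,gap=12)
go(*q,110);go(*q,36,0.2); go(*beh(2.4),36,0.06)
for th in np.arange(2.42,2.66,0.02):
    go(*beh(th),36,0.05); st(f"th{th:.2f}")
    f=F.M.T@env.read_contact_force()[:2]
    if np.linalg.norm(f)>5: print("force",th,f); break
q=beh(th,gap=15); go(*q,36,0.08); go(*q,110,0.15)
im=look("w6"); st()
E
```

```text
[-22.33632546  52.90125031] [-67.10953728  99.00242266] 2.370806594866939 64.26475386076753
2.414718925381238
[([0.5348, 0.1086, 0.054], 0.8)]
th2.42 t 32.5 fix [-20.7  85.9  36.1] Ff [0.1 0.5 0.6]
th2.44 t 32.75 fix [-21.1  85.   36. ] Ff [0.4 0.2 1. ]
th2.46 t 33.0 fix [-21.4  84.3  36.1] Ff [1.1 3.3 0.1]
th2.48 t 33.25 fix [-21.6  83.7  36.2] Ff [3.5 5.7 0.7]
force 2.48 [3.48825859 5.65680546]
 t 34.92 fix [ 44.3   1.2 149.1] Ff [-0.3 -0.6  0.6]
```

View pics/w6.png

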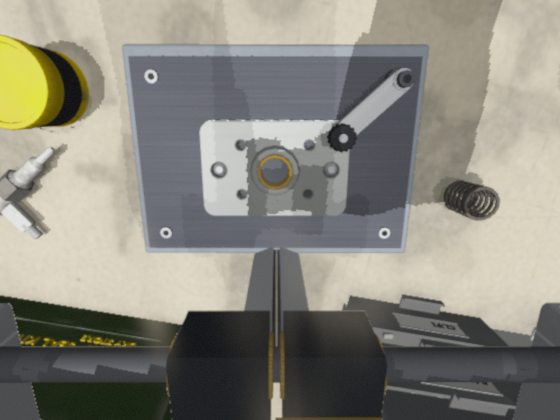

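```bash
python3 - <<'E'
from h import *
env.finish_job(); print(env.read_t())
E
```

```text
the job is handed in; nothing more can be done
the job is handed in; nothing more can be done
```

The cover is seated flat over both dowel pins, and the swing clamp is against its stop over the cover's near left corner. I handed the job in at about 35 s of the 72 s.

- **Cover:** I pushed it square from the near edge with both fingertips, then sideways by its right end. A last push on the near edge dropped it over the pins. The boss was never in the tools' path.
- **Seating check:** In the wrist picture both pins show centred in the holes. The holes lie at fixture (7.5, +49.5) and (7.5, −50.3) mm, against a target of (8, ±50). The plate's outline measures about 85 x 130 mm at 30 mm height, which fits a flat cover. Contact forces while pushing it stayed at about 3 N or less.
- **Clamp:** My first pass went to the planned end angle but showed no stop force. I pushed again until the force rose to about 6.6 N, which I took as the stop. I measured 2.37 to 2.41 rad in the picture taken after the first pass, against a stop at 2.4. After the second push the picture looked unchanged, but I did not measure the angle again.
- **Left alone:** In the wrist pictures the tin, the injector and the spring looked where they were at the start; I did not measure them. The arm was clear of everything when I handed in.

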